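# Stand the oiled offcuts in their drying cradles

### The job

The faces of the three pine offcuts standing on edge have just been oiled: set each one, still on edge, down on the floor of the slot of its drying cradle, between the blue rails and centred along the cradle, the thickest in the widest cradle, the middle one in the middle cradle and the thinnest in the narrowest. Never let one tip over onto its face, and leave the cork sanding block and the white power adapter where they are.

Things in the scene. Friction and masses are not known exactly. Their poses are not given: they have to be found in the camera images.
- offcut_a_mid (a point): centre of the thickest of the three pine offcuts, a plain pale tan wooden block 45 mm thick, 68 mm high and 130 mm long, standing on its long narrow edge on the bench (it stays up by itself, and can be pinched across its thickness from above). The point lies half-way up, 34 mm above whatever it stands on. Own axes: y along the 130 mm length (level), z across the 45 mm thickness (level), x vertical.
- offcut_b_mid (a point): centre of the middle of the three pine offcuts, a plain pale tan wooden block 34 mm thick, 68 mm high and 150 mm long, standing on its long narrow edge on the bench (it stays up by itself, and can be pinched across its thickness from above). The point lies half-way up, 34 mm above whatever it stands on. Own axes: y along the 150 mm length (level), z across the 34 mm thickness (level), x vertical.
- offcut_c_mid (a point): centre of the thinnest of the three pine offcuts, a plain pale tan wooden block 22 mm thick, 60 mm high and 100 mm long, standing on its long narrow edge on the bench (it stays up by itself, and can be pinched across its thickness from above). The point lies half-way up, 30 mm above whatever it stands on. Own axes: y along the 100 mm length (level), z across the 22 mm thickness (level), x vertical.
- cradle_wide: the widest of the three drying cradles, fixed down: pale plywood base 90 mm long (along its own x) and 80 mm wide (along its y), a blue rail 10 mm thick along each long side. Open-ended slot 60 mm wide between the rails. Origin: centre of the underside, on the bench; slot floor 5 mm above it, rails' tops 17 mm above it: keep holding fingers higher than that. z up.
- cradle_middle: the middle-width of the three drying cradles, fixed down: pale plywood base 90 mm long (along its own x) and 68 mm wide (along its y), a blue rail 10 mm thick along each long side. Open-ended slot 48 mm wide between the rails. Origin: centre of the underside, on the bench; slot floor 5 mm above it, rails' tops 17 mm above it: keep holding fingers higher than that. z up.
- cradle_narrow: the narrowest of the three drying cradles, fixed down: pale plywood base 90 mm long (along its own x) and 56 mm wide (along its y), a blue rail 10 mm thick along each long side. Open-ended slot 36 mm wide between the rails. Origin: centre of the underside, on the bench; slot floor 5 mm above it, rails' tops 17 mm above it: keep holding fingers higher than that. z up.
- sanding_block_mid (a point): centre of the orange-brown cork sanding block, 62 x 110 x 34 mm (x, y, z), lying flat on the bench, 17 mm above it: not to be moved.
- adapter_white_mid (a point): centre of the off-white plug-in power adapter, a rounded block 48 x 62 x 30 mm (x, y, z) lying on the bench, 15 mm above it: not to be moved.

How it is judged:
By the outcome, as a careful person would: the job done as asked, in the order asked, and still so for the second after the job is handed in, with the robot touching nothing.
It also fails if it takes over 83 s, if anything falls off the work surface, if the arm or the gripper's body presses on something with over 40 N, if the wrist force passes 120 N, or if a joint passes its speed limit or range.

### The arm

A 7-joint arm with a two-finger parallel gripper is mounted at the origin on a cart in front of the work surface, level with it; the furniture and walls round the work are solid. World frame = base frame: x ahead of the robot, y to its left, z up, the work surface at z = 0. Lengths are in m, angles in rad, forces in N, time in s.
With the tool pointing down it reaches from about 0.425 to 0.8 m from the base axis. Payload 8.3 kg.
Tool frame: the origin (TCP) lies between the finger pads; the fingertips stand 22 mm ahead of it and the grasp point (between the pads) lies 3 mm ahead of it; z points along the fingers, y is the line along which they close (so a half turn about z gives the same grasp; the last joint's range is limited). The gripper opens to 85 mm and grips with 20 to 120 N. Pads are 22 mm wide; open, the fingers measure 114 mm over their backs; the gripper's body (76 mm by 85 mm) begins 54 mm behind the grasp point. The pads swing forward as they close: fully open they stand 13 mm farther back than shut.
Start: joints at [1.219, 0.383, 0.016, 1.37, -0.006, 1.388, -0.046], TCP at [0.178, -0.599, 0.225] pointing down, gripper open.
Joint ranges: [-2.95, 2.95], [-0.25, 2.06], [-1.52, 1.56], [0.18, 2.33], [-1.44, 4.58], [0.02, 2.06], [-3.01, 3.01]. Speed limits (rad/s): [2.39, 2.39, 3.01, 3.01, 3.14, 3.14, 3.14].

### API

Orientations are given as a unit quaternion [w, x, y, z].
In Python, from workcell import get_state, camera, camera_params, finish_job gives the robot as it stands.
- The arm moves only by the tool step_arm, never from a script. Its argument "steps" is a list of rows, each a list of 7 numbers: the shift along the tool's x, y, z in m, then the turn, a rotation vector about the tool's x, y, z in degrees, then the gripper command: -1 is fully open, 1 is shut, values between are in proportion. A call has exactly 10 rows; each row is the pose to reach, as a shift and turn from the pose commanded when the call began, along the tool's axes at that moment; what a row does not reach only later rows make up. A row lasts 1/12 s, in which the tool goes at most 41.7 mm and 7.16 degrees, less where a joint would pass 70% of its speed; a pose out of reach is approached as far as the arm can. A call with a gripper value outside its range is refused whole. The fingers move at their own pace and stop on an object; "grip_force" is the grip in N (left out, the last holds). Time passes only in rows, so rows that repeat a pose let the fingers close, or fill a call up. It gives the time, the measured TCP pose, the force, the opening and the grip force at its end, in the units of the state.
- get_state(): the state, without advancing time (a new reading comes with each control period).
- camera(name): name is "scene" or "top"; returns the picture (420x560x3 uint8, blue, green, red); there is no depth.
- camera_params(name): a dict with "fx", "fy", "cx", "cy" (pixels), "k1" (the pictures are not rectified: a ray, as slopes to the right and down, at radius r is drawn at 1 + k1 r^2 times it, then the intrinsics apply), "R" (3x3) and "t" (3): a world point X has camera coordinates R X + t. Camera axes: x right, y down, z forward; pixel columns grow to the right and rows downward; lengths in m; the calibration is good to about 2 mm. A picture is of the moment at which its call begins. camera_params takes no time and is no camera call.
- finish_job(): hands the job in; it is judged then, once.
The state is a dict: "t": time; "joints": joint angles; "qd": joint speeds; "joint_torque": joint torques, N m; "tcp_pos": TCP position; "tool_rot": TCP orientation; "ft_force": force on the tool from outside, world axes, zero at the start; "moment": the same for the moment, N m; "grip_width": opening from 0.0 (shut) to 1.0 (fully open); "grasp_force": force on a finger pad.
Only numpy, scipy, OpenCV 4.12 (cv2) and the standard library are available. Lean on these libraries where they do the work, as an engineer would, in place of code of your own. Each camera call takes 0.05 s, during which the arm holds its last target. There are 200 camera calls.

## Working session

There is one attempt and no reset: what is moved stays moved. The work goes in short steps, Python scripts to look and compute and a tool call to move; the robot and the scene stay as the last step left them, time stands still between calls to the robot, and variables do not carry over. Pictures are saved under pics/ and viewed, at most 14 in all, crops included, and the job is handed in when it is done.

Besides the shell and the picture viewer there is one more tool, called as name(argument=value, ...) on one line, values as JSON. step_arm: Moves the arm, as the interface text tells. Its arguments: {"type":"object","properties":{"steps":{"type":"array"},"grip_force":{"type":"number"}},"required":["steps"]}

```bash
mkdir -p pics
python3 - <<'E'
from workcell import *
import cv2,numpy as np
for n in("top","scene"):
    cv2.imwrite(f"pics/{n}0.png",camera(n)); p=camera_params(n); print(n,{k:np.round(v,4).tolist() for k,v in p.items()})
s=get_state(); print({k:np.round(v,3).tolist() for k,v in s.items()})
E
```

```text
top {'fx': 405.841, 'fy': 405.841, 'cx': 278.9435, 'cy': 211.8077, 'k1': 0.002, 'R': [[-0.0082, -0.9998, 0.0154], [-0.9934, 0.0064, -0.1149], [0.1148, -0.0163, -0.9933]], 't': [-0.0344, 0.5733, 0.9424]}
scene {'fx': 449.0834, 'fy': 449.0834, 'cx': 275.3567, 'cy': 208.4029, 'k1': -0.1333, 'R': [[-0.7305, -0.6827, 0.0173], [-0.488, 0.504, -0.7126], [0.4778, -0.529, -0.7013]], 't': [0.3647, 0.3169, 0.7778]}
{'t': 0.1, 'joints': [1.219, 0.384, 0.016, 1.371, -0.006, 1.388, -0.047], 'qd': [-0.001, -0.002, 0.002, -0.002, 0.001, -0.001, -0.0], 'joint_torque': [0.004, -62.914, 0.848, -37.276, 0.017, 0.01, 0.0], 'tcp_pos': [0.178, -0.599, 0.224], 'tool_rot': [-0.001, 0.99, 0.144, -0.0], 'ft_force': [0.325, -0.001, -0.337], 'moment': [0.013, 0.014, 0.029], 'grasp_force': 0.0, 'grip_width': 1.002}
```

View pics/top0.png

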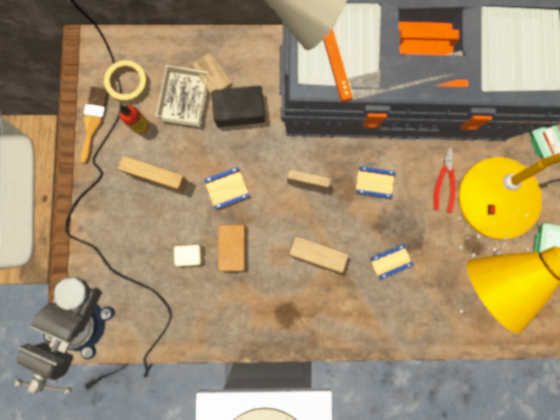

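View pics/scene0.png

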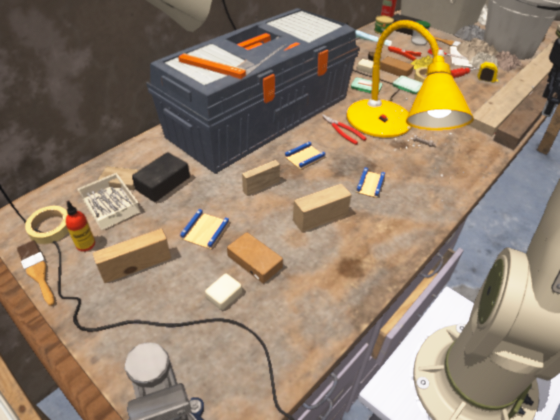

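```bash
cat > h.py <<'E'
from workcell import *
import cv2,numpy as np
def cam(n):
    p=camera_params(n); R=np.array(p["R"]);t=np.array(p["t"])
    K=np.array([[p["fx"],0,p["cx"]],[0,p["fy"],p["cy"]],[0,0,1]]);return K,np.array([p["k1"],0,0,0.]),R,t
def toplane(n,uv,z):
    K,d,R,t=cam(n)
    q=cv2.undistortPoints(np.float64(uv).reshape(-1,1,2),K,d).reshape(-1,2)
    D=np.c_[q,np.ones(len(q))]@R; C=-R.T@t
    return (C+D*((z-C[2])/D[:,2])[:,None])[:,:2]
def px(n,X):
    K,d,R,t=cam(n); return cv2.projectPoints(np.float64(X).reshape(-1,1,3),cv2.Rodrigues(R)[0],t,K,d)[0].reshape(-1,2)
E
python3 - <<'E'
from h import *
K,d,R,t=cam("top");print("C",-R.T@t)
im=cv2.imread("pics/top0.png")
cv2.imwrite("pics/c1.png",cv2.resize(im[140:285,110:420],(800,374),interpolation=cv2.INTER_CUBIC))
hsv=cv2.cvtColor(im,cv2.COLOR_BGR2HSV)
for c in [(227,188),(376,183),(391,262)]:
    m=cv2.inRange(hsv,(100,110,50),(125,255,255)); k=np.zeros_like(m);cv2.circle(k,c,32,255,-1);m&=k
    n,l,s,ce=cv2.connectedComponentsWithStats(m)
    P=np.argwhere(m)[:,::-1]; W=toplane("top",P,0.017).astype(np.float32)
    r=cv2.minAreaRect(W*1000); print(c,[(x[4]) for x in s],r)
for c in [(152,173),(310,180),(319,255),(232,248),(187,256)]: print(c,hsv[c[1],c[0]])
E
```

```text
C [ 0.46107561 -0.0226744   1.00248474]
(227, 188) [np.int32(235072), np.int32(3), np.int32(63), np.int32(4), np.int32(4), np.int32(52), np.int32(2)] ((635.150634765625, 90.65982818603516), (77.1348876953125, 83.31013488769531), 20.750173568725586)
(376, 183) [np.int32(235081), np.int32(6), np.int32(57), np.int32(1), np.int32(3), np.int32(51), np.int32(1)] ((648.0700073242188, -277.0587463378906), (82.81352996826172, 65.2676010131836), 80.3867416381836)
(391, 262) [np.int32(235073), np.int32(3), np.int32(53), np.int32(4), np.int32(2), np.int32(59), np.int32(6)] ((453.0931091308594, -311.1912536621094), (53.426631927490234, 84.93936920166016), 22.12751579284668)
(152, 173) [ 19 121 239]
(310, 180) [ 19  99 230]
(319, 255) [ 19 108 230]
(232, 248) [ 17 151 230]
(187, 256) [ 28  18 254]
```

View pics/c1.png

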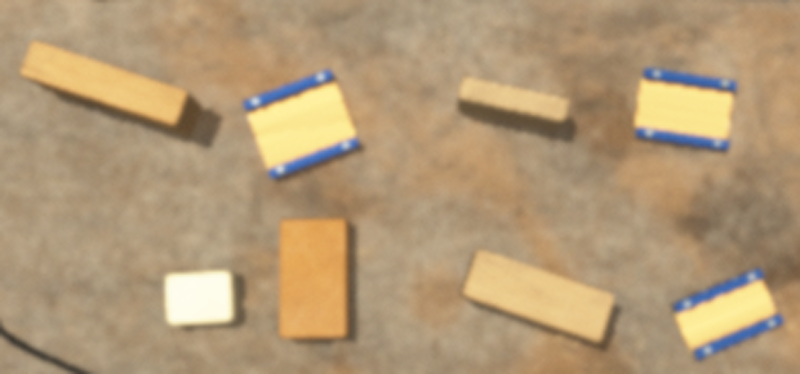

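Run:
```python
from h import *
im=cv2.imread("pics/top0.png")
hsv=cv2.cvtColor(im,cv2.COLOR_BGR2HSV)
S=4
big=cv2.cvtColor(cv2.resize(im,None,fx=S,fy=S,interpolation=cv2.INTER_CUBIC),cv2.COLOR_BGR2HSV)
out=cv2.resize(im,None,fx=S,fy=S,interpolation=cv2.INTER_CUBIC)
for nm,c,z in [("b",(152,173),.068),("c",(310,180),.06),("a",(319,255),.068),("cork",(232,248),.034),("adp",(187,256),.03)]:
  for v in (185,205):
    m=cv2.inRange(big,(8,60,v),(28,255,255)) if nm!="adp" else cv2.inRange(big,(0,0,v),(40,60,255))
    m=cv2.morphologyEx(m,cv2.MORPH_OPEN,np.ones((9,9)))
    n,l=cv2.connectedComponents(m); mm=(l==l[c[1]*S,c[0]*S])
    P=(np.argwhere(mm)[:,::-1]+.5)/S-.5; W=toplane("top",P,z).astype(np.float32)*1000
    r=cv2.minAreaRect(W); b=cv2.boxPoints(r)
    e=sorted([b[1]-b[0],b[2]-b[1]],key=np.linalg.norm)[1]; 
    print(nm,v,np.round(r[0],1),np.round(r[1],1),"longdir",np.round((np.degrees(np.arctan2(e[1],e[0]))+90)%180-90,1),"mean",W.mean(0).round(1))
    if v==185: cv2.polylines(out,[np.int32((px("top",np.c_[b/1000,[z]*4])+.5)*S)],1,(0,0,255),1)
for nm,c in [("W",(227,188)),("M",(376,183)),("N",(391,262))]:
    m=cv2.inRange(big,(100,90,40),(125,255,255)); k=np.zeros_like(m);cv2.circle(k,(c[0]*S,c[1]*S),32*S,255,-1);m&=k
    n,l,s,ce=cv2.connectedComponentsWithStats(m)
    Cs=[];D=[]
    for i in np.argsort(s[1:,4])[-2:]+1:
        W=toplane("top",(np.argwhere(l==i)[:,::-1]+.5)/S-.5,.017).astype(np.float32)*1000
        r=cv2.minAreaRect(W); w,v_=np.linalg.eigh(np.cov(W.T)); e=v_[:,1]; D.append(np.degrees(np.arctan2(e[1],e[0]))%180); Cs.append(W.mean(0)); print("  rail",np.round(r[1],1),W.mean(0))
    d=Cs[1]-Cs[0]
    print(nm,np.mean(Cs,0).round(1),"rail dirs",np.round(D,1),"perp",np.degrees(np.arctan2(d[1],d[0]))%180, "sep",np.linalg.norm(d))
cv2.imwrite("pics/c2.png",cv2.resize(out[140*S:285*S,110*S:330*S],(800,527)))
```

```text
b 185 [666.7 223.7] [229.2  76.4] longdir 89.6 mean [670.4 222.1]
b 205 [666.3 263.2] [148.7  33.6] longdir 71.4 mean [666.2 263.7]
c 185 [ 667.3 -109.1] [107.1  53.6] longdir 77.0 mean [ 660.9 -104.2]
c 205 [ 651.8 -108.4] [98.8 20.6] longdir 77.5 mean [ 651.6 -108.6]
a 185 [ 472.7 -127.7] [130.7  47.3] longdir 71.0 mean [ 472.2 -127.6]
a 205 [ 471.9 -127.3] [128.   43.4] longdir 70.9 mean [ 471.6 -127.5]
cork 185 [489.   78.6] [109.4  62.8] longdir 0.1 mean [489.2  77.9]
cork 205 [489.   77.3] [105.9  58.9] longdir 0.1 mean [489.   77.3]
adp 185 [472.1 182.7] [44.7 59.9] longdir -86.4 mean [472.  182.3]
adp 205 [472.1 182.7] [44.7 59.9] longdir -86.4 mean [472.  182.3]
  rail [ 7.6 57.8] [601.85504   77.651596]
  rail [ 8.4 57.9] [668.36   102.6781]
W [635.1  90.2] rail dirs [110.7 110.5] perp 20.621841 sep 71.05796
  rail [59.3  7.2] [ 618.2551 -274.5342]
  rail [59.1  8.1] [ 677.0215 -282.8723]
M [ 647.6 -278.7] rail dirs [80.9 80.4] perp 171.92445 sep 59.35494
  rail [ 7.3 58.7] [ 475.55264 -303.27423]
  rail [ 7.3 57.9] [ 431.4159  -320.53098]
N [ 453.5 -311.9] rail dirs [111.5 112. ] perp 21.35469 sep 47.390377
```

View pics/c2.png

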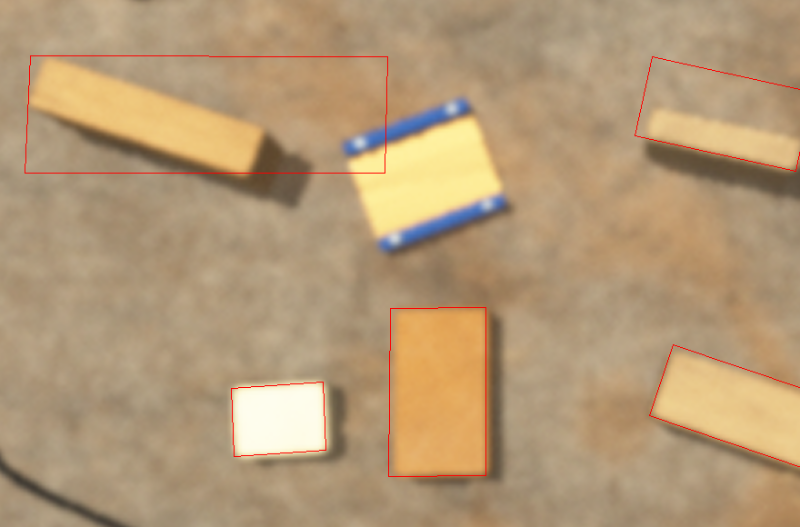

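```bash
cat >> h.py <<'E'
from scipy.spatial.transform import Rotation as Ro
def go(x,y,z,yaw):
    "shift in tool axes and turn (deg about tool z) bringing tool to x,y,z with tool y at world angle yaw (mod 180)"
    s=get_state(); q=s["tool_rot"]; R=Ro.from_quat([*q[1:],q[0]]).as_matrix()
    d=R.T@(np.array([x,y,z])-s["tcp_pos"]); 
    cur=np.degrees(np.arctan2(R[1,1],R[0,1])); dt=-((yaw-cur+90)%180-90)
    tilt=Ro.from_matrix(R.T@Ro.from_euler('z',yaw-90,degrees=True).as_matrix()@np.diag([-1,1,-1.])).as_rotvec(degrees=True)
    print("t",round(s["t"],2),"tcp",np.round(s["tcp_pos"],4),"yaw",round(cur,2),"shift",np.round(d,4),"turnz",round(dt,2),"tiltz",np.round(R[:,2],4),"F",np.round(s["ft_force"],1),"w",round(s["grip_width"],3),"g",round(s["grasp_force"],1))
E
python3 - <<'E'
from h import *
im={n:cv2.imread(f"pics/{n}0.png") for n in("top","scene")}
Q=np.hstack([cv2.resize(im["top"][120:350,440:560],(313,600)),cv2.resize(im["scene"][0:180,330:500],(487,516)).copy() if 0 else cv2.copyMakeBorder(cv2.resize(im["scene"][0:180,330:500],(487,516)),0,84,0,0,cv2.BORDER_CONSTANT)])
cv2.imwrite("pics/lamp.png",Q)
go(.4725,-.1275,.2,-19)
E
```

```text
t 0.1 tcp [ 0.1779 -0.5987  0.2238] yaw -73.45 shift [ 0.4166 -0.3677  0.0244] turnz -54.45 tiltz [-5.0e-04  1.7e-03 -1.0e+00] F [ 0.3 -0.  -0.3] w 1.002 g 0.0
```

View pics/lamp.png

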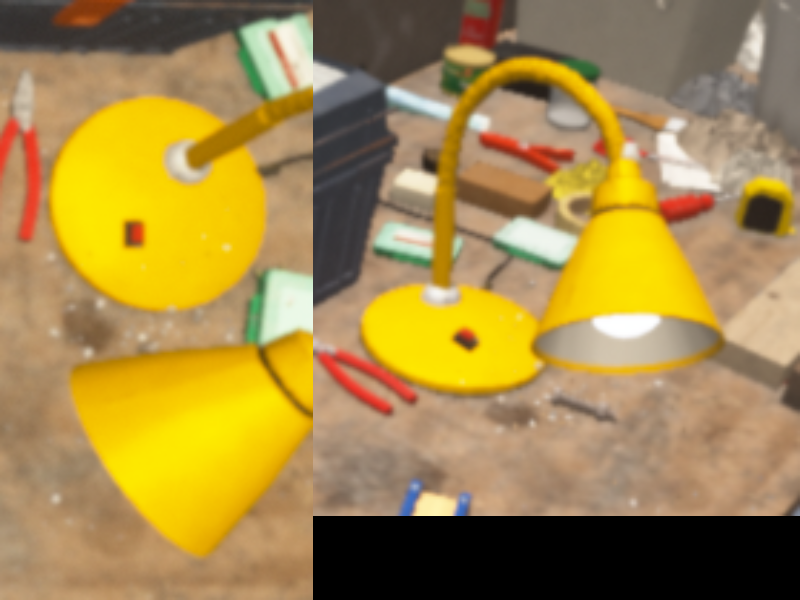

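Run:
```python
from h import *
def ray(n,uv):
    K,d,R,t=cam(n);q=cv2.undistortPoints(np.float64(uv).reshape(1,1,2),K,d).ravel();D=R.T@np.r_[q,1];return -R.T@t,D/np.linalg.norm(D)
for a,b in [((467.6,261.9),(407.5,120.4)),((516.7,332.8),(472.8,120.4)),((492,300),(441,118)),((545,130+120*0+25),(432,52)),((557,250),(439,60))]:
    C1,d1=ray("top",a);C2,d2=ray("scene",b)
    s=np.linalg.lstsq(np.c_[d1,-d2],C2-C1,rcond=None)[0]; p1=C1+s[0]*d1;p2=C2+s[1]*d2
    print(a,p1.round(3),p2.round(3),round(np.linalg.norm(p1-p2),3))
print("toolbox front",toplane("top",[(290,135),(420,135)],0))
```

```text
(467.6, 261.9) [ 0.451 -0.436  0.142] [ 0.45  -0.436  0.142] 0.001
(516.7, 332.8) [ 0.31  -0.508  0.177] [ 0.311 -0.508  0.177] 0.001
(492, 300) [ 0.375 -0.466  0.173] [ 0.377 -0.464  0.172] 0.003
(545, 155) [ 0.654 -0.545  0.252] [ 0.501 -0.609  0.257] 0.166
(557, 250) [ 0.473 -0.544  0.263] [ 0.455 -0.554  0.269] 0.021
toolbox front [[ 0.77339793 -0.06882599]
 [ 0.7722257  -0.4012662 ]]
```

step_arm(steps=[[0, 0, -0.04, 0, 0, 0, -1], [0, 0, -0.08, 0, 0, 0, -1], [0, 0, -0.12, 0, 0, 0, -1], [0, 0, -0.16, 0, 0, 0, -1], [0.02, -0.018, -0.17, 0, 0, 0, -1], [0.05, -0.044, -0.17, 0, 0, 0, -1], [0.08, -0.071, -0.17, 0, 0, -5, -1], [0.11, -0.097, -0.17, 0, 0, -10, -1], [0.14, -0.124, -0.17, 0, 0, -15, -1], [0.17, -0.15, -0.17, 0, 0, -20, -1]], grip_force=60)

```text
t: 0.93
tcp_pos: [0.2988, -0.4049, 0.3944]
tool_rot: [-0.0, 0.949, 0.316, -0.0]
ft_force: [0.1, -0.2, 1.2]
grip_width: 0.999
grasp_force: 0.0
```

```bash
python3 -c "
from h import *
go(.4725,-.1275,.2,-19)"
```

```text
t 0.93 tcp [ 0.2988 -0.4049  0.3944] yaw -53.2 shift [ 0.3053 -0.118   0.1944] turnz -34.2 tiltz [-5.e-04  3.e-04 -1.e+00] F [ 0.1 -0.2  1.2] w 0.999 g 0.0
```

step_arm(steps=[[0.035, -0.014, 0.0, 0, 0, -4, -1], [0.07, -0.028, 0.0, 0, 0, -8, -1], [0.105, -0.041, 0.01, 0, 0, -12, -1], [0.14, -0.055, 0.02, 0, 0, -16, -1], [0.175, -0.068, 0.04, 0, 0, -20, -1], [0.21, -0.082, 0.06, 0, 0, -24, -1], [0.24, -0.093, 0.085, 0, 0, -28, -1], [0.27, -0.105, 0.115, 0, 0, -31, -1], [0.295, -0.114, 0.15, 0, 0, -34, -1], [0.305, -0.118, 0.18, 0, 0, -34.2, -1]])

```text
t: 1.77
tcp_pos: [0.4744, -0.1267, 0.2137]
tool_rot: [0.0, 0.813, 0.582, 0.001]
ft_force: [0.9, -0.8, -0.4]
grip_width: 0.999
grasp_force: 0.0
```

```bash
python3 -c "
from h import *
go(.4725,-.1275,.048,-19)"
```

```text
t 1.77 tcp [ 0.4744 -0.1267  0.2137] yaw -18.82 shift [-0.0015 -0.0018  0.1657] turnz 0.18 tiltz [ 1.7e-03  7.0e-04 -1.0e+00] F [ 0.9 -0.8 -0.4] w 0.999 g 0.0
```

step_arm(steps=[[-0.0005, -0.0005, 0.02, 0, 0, 0, -1], [-0.001, -0.001, 0.045, 0, 0, 0, -1], [-0.0015, -0.0015, 0.075, 0, 0, 0, -1], [-0.0015, -0.0015, 0.105, 0, 0, 0, -1], [-0.0015, -0.0015, 0.13, 0, 0, 0, -1], [-0.0015, -0.0015, 0.15, 0, 0, 0, -1], [-0.0015, -0.0015, 0.16, 0, 0, 0, -1], [-0.0015, -0.0015, 0.166, 0, 0, 0, -1], [-0.0015, -0.0015, 0.166, 0, 0, 0, -1], [-0.0015, -0.0015, 0.166, 0, 0, 0, -0.6]])

```text
t: 2.6
tcp_pos: [0.4717, -0.1315, 0.0495]
tool_rot: [0.0, 0.815, 0.579, 0.0]
ft_force: [0.5, 0.1, 1.1]
grip_width: 0.884
grasp_force: 0.0
```

step_arm(steps=[[0, 0, 0, 0, 0, 0, -0.2], [0, 0, 0, 0, 0, 0, 0.1], [0, 0, 0, 0, 0, 0, 0.4], [0, 0, 0, 0, 0, 0, 0.7], [0, 0, 0, 0, 0, 0, 1], [0, 0, 0, 0, 0, 0, 1], [0, 0, 0, 0, 0, 0, 1], [0, 0, 0, 0, 0, 0, 1], [0, 0, 0, 0, 0, 0, 1], [0, 0, 0, 0, 0, 0, 1]])

```text
t: 3.43
tcp_pos: [0.4718, -0.1316, 0.0502]
tool_rot: [0.001, 0.815, 0.579, 0.0]
ft_force: [-3.0, 0.9, 8.1]
grip_width: 0.51
grasp_force: 60.8
```

```bash
python3 -c "
from h import *
go(.635,.0905,.18,20.6)
cv2.imwrite('pics/g1.png',np.hstack([camera('top')[100:360,130:530],camera('scene')[120:380,100:500]]))"
```

```text
t 3.43 tcp [ 0.4718 -0.1316  0.0502] yaw -19.26 shift [ 0.2634  0.0811 -0.1298] turnz -39.86 tiltz [ 1.6e-03 -9.0e-04 -1.0e+00] F [-3.   0.9  8.1] w 0.51 g 60.8
```

View pics/g1.png

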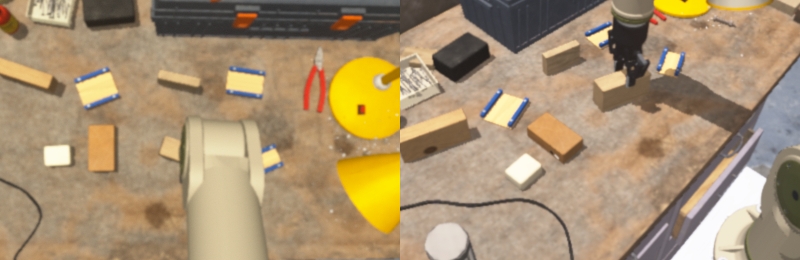

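step_arm(steps=[[0, 0, -0.005, 0, 0, 0, 1], [0, 0, -0.015, 0, 0, 0, 1], [0, 0, -0.03, 0, 0, 0, 1], [0, 0, -0.05, 0, 0, 0, 1], [0, 0, -0.07, 0, 0, 0, 1], [0, 0, -0.09, 0, 0, 0, 1], [0.005, 0.0015, -0.108, 0, 0, 0, 1], [0.015, 0.0045, -0.12, 0, 0, 0, 1], [0.03, 0.009, -0.127, 0, 0, -1.5, 1], [0.05, 0.015, -0.13, 0, 0, -4.5, 1]])

```text
t: 4.37
tcp_pos: [0.5023, -0.0902, 0.1812]
tool_rot: [0.001, 0.793, 0.61, 0.001]
ft_force: [-0.2, -0.4, -2.5]
grip_width: 0.503
grasp_force: 61.6
```

```bash
python3 -c "
from h import *
go(.6364,.0867,.17,20.6)"
```

```text
t 4.37 tcp [ 0.5023 -0.0902  0.1812] yaw -14.86 shift [0.2053 0.0842 0.0113] turnz -35.46 tiltz [ 0.0026 -0.0017 -1.    ] F [-0.2 -0.4 -2.5] w 0.503 g 61.6
```

step_arm(steps=[[0.025, 0.01, 0, 0, 0, -4, 1], [0.05, 0.0205, 0, 0, 0, -8, 1], [0.08, 0.0328, 0, 0, 0, -13, 1], [0.11, 0.0451, 0, 0, 0, -19, 1], [0.14, 0.0574, 0, 0, 0, -24, 1], [0.165, 0.0677, 0, 0, 0, -29, 1], [0.185, 0.076, 0.005, 0, 0, -33, 1], [0.2, 0.082, 0.01, 0, 0, -35, 1], [0.205, 0.084, 0.011, 0, 0, -35.5, 1], [0.2053, 0.0842, 0.0113, 0, 0, -35.5, 1]])

```text
t: 5.2
tcp_pos: [0.6353, 0.0895, 0.1673]
tool_rot: [-0.001, 0.567, 0.823, 0.0]
ft_force: [-0.0, -0.2, -1.8]
grip_width: 0.507
grasp_force: 61.6
```

```bash
python3 -c "
from h import *
go(.6364,.0867,.0555,20.6)"
```

```text
t 5.2 tcp [0.6353 0.0895 0.1673] yaw 20.85 shift [-3.200e-03  1.000e-04  1.118e-01] turnz 0.25 tiltz [-0.001  0.001 -1.   ] F [-0.  -0.2 -1.8] w 0.507 g 61.6
```

step_arm(steps=[[-0.001, 0, 0.015, 0, 0, 0, 1], [-0.002, 0, 0.035, 0, 0, 0, 1], [-0.003, 0, 0.055, 0, 0, 0, 1], [-0.0032, 0, 0.07, 0, 0, 0, 1], [-0.0032, 0, 0.085, 0, 0, 0, 1], [-0.0032, 0, 0.096, 0, 0, 0, 1], [-0.0032, 0, 0.102, 0, 0, 0, 1], [-0.0032, 0, 0.106, 0, 0, 0, 1], [-0.0032, 0, 0.109, 0, 0, 0, 1], [-0.0032, 0, 0.11, 0, 0, 0, 1]])

```text
t: 6.03
tcp_pos: [0.6368, 0.0848, 0.0578]
tool_rot: [0.0, 0.568, 0.823, 0.0]
ft_force: [-0.9, 0.4, -1.9]
grip_width: 0.505
grasp_force: 61.7
```

```bash
python3 -c "
from h import *
go(.6364,.0867,.0555,20.6)"
```

```text
t 6.03 tcp [0.6368 0.0848 0.0578] yaw 20.72 shift [0.0019 0.0003 0.0023] turnz 0.12 tiltz [ 6.e-04  0.e+00 -1.e+00] F [-0.9  0.4 -1.9] w 0.505 g 61.7
```

step_arm(steps=[[0.001, 0.0003, 0.0005, 0, 0, 0, 1], [0.0017, 0.0003, 0.001, 0, 0, 0, 1], [0.0017, 0.0003, 0.0015, 0, 0, 0, 1], [0.0017, 0.0003, 0.002, 0, 0, 0, 1], [0.0017, 0.0003, 0.0025, 0, 0, 0, 1], [0.0017, 0.0003, 0.003, 0, 0, 0, 1], [0.0017, 0.0003, 0.003, 0, 0, 0, 1], [0.0017, 0.0003, 0.003, 0, 0, 0, 1], [0.0017, 0.0003, 0.003, 0, 0, 0, 1], [0.0017, 0.0003, 0.003, 0, 0, 0, 1]])

```text
t: 6.87
tcp_pos: [0.6365, 0.0868, 0.0553]
tool_rot: [0.0, 0.568, 0.823, 0.0]
ft_force: [-3.3, -0.8, 5.7]
grip_width: 0.5
grasp_force: 62.5
```

Seated (contact force about 7 N). Release and retreat.

step_arm(steps=[[0, 0, 0, 0, 0, 0, 0.2], [0, 0, 0, 0, 0, 0, 0], [0, 0, 0, 0, 0, 0, -0.2], [0, 0, 0, 0, 0, 0, -0.4], [0, 0, 0, 0, 0, 0, -0.6], [0, 0, 0, 0, 0, 0, -0.8], [0, 0, 0, 0, 0, 0, -0.9], [0, 0, 0, 0, 0, 0, -1], [0, 0, 0, 0, 0, 0, -1], [0, 0, -0.005, 0, 0, 0, -1]])

```text
t: 7.7
tcp_pos: [0.6356, 0.0865, 0.0585]
tool_rot: [-0.001, 0.568, 0.823, -0.001]
ft_force: [-1.2, -0.5, 0.5]
grip_width: 1.002
grasp_force: 0.0
```

step_arm(steps=[[0, 0, -0.015, 0, 0, 0, -1], [0, 0, -0.03, 0, 0, 0, -1], [0, 0, -0.05, 0, 0, 0, -1], [0, 0, -0.075, 0, 0, 0, -1], [0, 0, -0.1, 0, 0, 0, -1], [0, 0, -0.125, 0, 0, 0, -1], [0, 0, -0.145, 0, 0, 0, -1], [0, 0, -0.155, 0, 0, 0, -1], [0, 0, -0.16, 0, 0, 0, -1], [0, 0, -0.16, 0, 0, 0, -1]])

```text
t: 8.53
tcp_pos: [0.6365, 0.0868, 0.2202]
tool_rot: [0.001, 0.568, 0.823, 0.0]
ft_force: [-0.4, -0.8, -0.8]
grip_width: 1.006
grasp_force: 0.0
```

```bash
python3 -c "
from h import *
go(.6665,.2635,.19,-18.6)"
```

```text
t 8.53 tcp [0.6365 0.0868 0.2202] yaw 20.75 shift [0.1546 0.0906 0.0303] turnz 39.35 tiltz [ 1.3e-03  2.0e-04 -1.0e+00] F [-0.4 -0.8 -0.8] w 1.006 g 0.0
```

step_arm(steps=[[0.02, 0.012, 0, 0, 0, 5, -1], [0.045, 0.026, 0, 0, 0, 11, -1], [0.07, 0.041, 0, 0, 0, 18, -1], [0.095, 0.056, 0.005, 0, 0, 25, -1], [0.12, 0.07, 0.01, 0, 0, 31, -1], [0.14, 0.082, 0.018, 0, 0, 36, -1], [0.152, 0.089, 0.026, 0, 0, 39, -1], [0.1546, 0.0906, 0.03, 0, 0, 39.3, -1], [0.1546, 0.0906, 0.03, 0, 0, 39.3, -1], [0.1546, 0.0906, 0.03, 0, 0, 39.3, -1]])

```text
t: 9.37
tcp_pos: [0.6661, 0.2619, 0.1882]
tool_rot: [0.0, 0.811, 0.584, -0.001]
ft_force: [-0.1, 0.2, -0.2]
grip_width: 0.999
grasp_force: 0.0
```

```bash
python3 -c "
from h import *
go(.6665,.2635,.048,-18.6)
cv2.imwrite('pics/g2.png',np.hstack([camera('top')[100:360,100:500],camera('scene')[120:380,60:460]]))"
```

```text
t 9.37 tcp [0.6661 0.2619 0.1882] yaw -18.49 shift [ 0.002  -0.      0.1402] turnz 0.11 tiltz [-0.0016 -0.0016 -1.    ] F [-0.1  0.2 -0.2] w 0.999 g 0.0
```

View pics/g2.png

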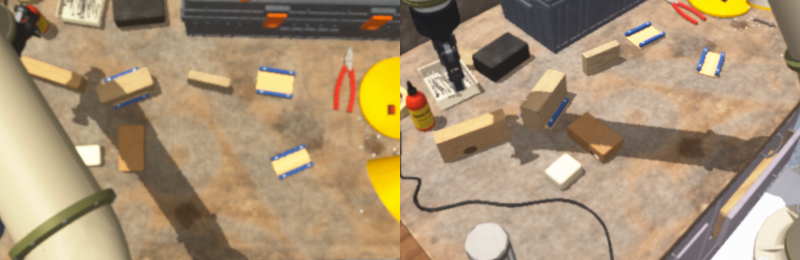

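step_arm(steps=[[0.001, 0, 0.02, 0, 0, 0, -1], [0.002, 0, 0.045, 0, 0, 0, -1], [0.002, 0, 0.07, 0, 0, 0, -1], [0.002, 0, 0.095, 0, 0, 0, -1], [0.002, 0, 0.115, 0, 0, 0, -1], [0.002, 0, 0.13, 0, 0, 0, -1], [0.002, 0, 0.137, 0, 0, 0, -1], [0.002, 0, 0.14, 0, 0, 0, -1], [0.002, 0, 0.14, 0, 0, 0, -1], [0.002, 0, 0.14, 0, 0, 0, -0.6]])

```text
t: 10.3
tcp_pos: [0.6678, 0.2651, 0.051]
tool_rot: [0.0, 0.812, 0.584, 0.001]
ft_force: [0.1, -0.4, 1.1]
grip_width: 0.886
grasp_force: 0.0
```

step_arm(steps=[[0, 0, 0, 0, 0, 0, -0.2], [0, 0, 0, 0, 0, 0, 0.1], [0, 0, 0, 0, 0, 0, 0.4], [0, 0, 0, 0, 0, 0, 0.7], [0, 0, 0, 0, 0, 0, 1], [0, 0, 0, 0, 0, 0, 1], [0, 0, 0, 0, 0, 0, 1], [0, 0, 0, 0, 0, 0, 1], [0, 0, 0, 0, 0, 0, 1], [0, 0, 0, 0, 0, 0, 1]])

```text
t: 11.13
tcp_pos: [0.6675, 0.2656, 0.0506]
tool_rot: [0.0, 0.812, 0.584, 0.001]
ft_force: [0.1, 0.6, 6.3]
grip_width: 0.376
grasp_force: 61.0
```

```bash
python3 -c "
from h import *
go(.6665,.2635,.19,-18.6)"
```

```text
t 11.13 tcp [0.6675 0.2656 0.0506] yaw -18.56 shift [-2.100e-03 -1.000e-04 -1.394e-01] turnz 0.04 tiltz [ 1.7e-03  7.0e-04 -1.0e+00] F [0.1 0.6 6.3] w 0.376 g 61.0
```

step_arm(steps=[[0, 0, -0.005, 0, 0, 0, 1], [0, 0, -0.015, 0, 0, 0, 1], [0, 0, -0.03, 0, 0, 0, 1], [0, 0, -0.05, 0, 0, 0, 1], [0, 0, -0.07, 0, 0, 0, 1], [0, 0, -0.09, 0, 0, 0, 1], [0, 0, -0.108, 0, 0, 0, 1], [0, 0, -0.12, 0, 0, 0, 1], [0, 0, -0.127, 0, 0, 0, 1], [0, 0, -0.13, 0, 0, 0, 1]])

```text
t: 11.97
tcp_pos: [0.6671, 0.2655, 0.1807]
tool_rot: [0.0, 0.812, 0.584, 0.001]
ft_force: [-0.4, 0.7, -1.5]
grip_width: 0.381
grasp_force: 60.2
```

```bash
python3 -c "
from h import *
go(.6483,-.2759,.18,-8.4)"
```

```text
t 11.97 tcp [0.6671 0.2655 0.1807] yaw -18.55 shift [-5.192e-01  1.544e-01  3.000e-04] turnz -10.15 tiltz [ 1.2e-03  6.0e-04 -1.0e+00] F [-0.4  0.7 -1.5] w 0.381 g 60.2
```

step_arm(steps=[[-0.01, 0.003, 0, 0, 0, 0, 1], [-0.03, 0.009, 0, 0, 0, 0, 1], [-0.06, 0.018, 0, 0, 0, -1, 1], [-0.09, 0.027, 0, 0, 0, -2, 1], [-0.12, 0.036, 0, 0, 0, -3, 1], [-0.15, 0.045, 0, 0, 0, -4, 1], [-0.18, 0.0535, 0, 0, 0, -5, 1], [-0.21, 0.0625, 0, 0, 0, -6, 1], [-0.24, 0.0715, 0, 0, 0, -7, 1], [-0.27, 0.08, 0, 0, 0, -8, 1]])

```text
t: 12.8
tcp_pos: [0.6555, -0.019, 0.1778]
tool_rot: [-0.001, 0.769, 0.639, -0.001]
ft_force: [0.5, -0.1, -1.7]
grip_width: 0.378
grasp_force: 60.2
```

```bash
python3 -c "
from h import *
go(.6483,-.2759,.18,-8.4)"
```

```text
t 12.8 tcp [ 0.6555 -0.019   0.1778] yaw -10.55 shift [-0.2539  0.0399 -0.0021] turnz -2.15 tiltz [-2.5e-03 -4.0e-04 -1.0e+00] F [ 0.5 -0.1 -1.7] w 0.378 g 60.2
```

step_arm(steps=[[-0.03, 0.005, -0.001, 0, 0, 0, 1], [-0.06, 0.0095, -0.002, 0, 0, -0.5, 1], [-0.09, 0.014, -0.002, 0, 0, -1, 1], [-0.12, 0.019, -0.002, 0, 0, -1.5, 1], [-0.15, 0.0235, -0.002, 0, 0, -2, 1], [-0.18, 0.028, -0.002, 0, 0, -2.2, 1], [-0.21, 0.033, -0.002, 0, 0, -2.2, 1], [-0.235, 0.037, -0.002, 0, 0, -2.2, 1], [-0.25, 0.039, -0.002, 0, 0, -2.2, 1], [-0.254, 0.04, -0.002, 0, 0, -2.2, 1]])

```text
t: 13.63
tcp_pos: [0.6475, -0.2781, 0.1796]
tool_rot: [-0.001, 0.759, 0.652, -0.001]
ft_force: [-0.3, -1.1, -1.3]
grip_width: 0.377
grasp_force: 60.1
```

```bash
python3 -c "
from h import *
go(.6483,-.2759,.0557,-8.4)"
```

```text
t 13.63 tcp [ 0.6475 -0.2781  0.1796] yaw -8.67 shift [0.0025 0.0008 0.1239] turnz -0.27 tiltz [-0.003  -0.0011 -1.    ] F [-0.3 -1.1 -1.3] w 0.377 g 60.1
```

step_arm(steps=[[0.001, 0.0005, 0.015, 0, 0, -0.2, 1], [0.002, 0.0008, 0.035, 0, 0, -0.2, 1], [0.0025, 0.0008, 0.057, 0, 0, -0.2, 1], [0.0025, 0.0008, 0.077, 0, 0, -0.2, 1], [0.0025, 0.0008, 0.095, 0, 0, -0.2, 1], [0.0025, 0.0008, 0.107, 0, 0, -0.2, 1], [0.0025, 0.0008, 0.114, 0, 0, -0.2, 1], [0.0025, 0.0008, 0.118, 0, 0, -0.2, 1], [0.0025, 0.0008, 0.121, 0, 0, -0.2, 1], [0.0025, 0.0008, 0.122, 0, 0, -0.2, 1]])

```text
t: 14.47
tcp_pos: [0.6512, -0.2706, 0.0599]
tool_rot: [0.0, 0.755, 0.655, 0.0]
ft_force: [-0.7, 0.3, -1.5]
grip_width: 0.377
grasp_force: 60.1
```

```bash
python3 -c "
from h import *
go(.6483,-.2759,.0557,-8.4)"
```

```text
t 14.47 tcp [ 0.6512 -0.2706  0.0599] yaw -8.14 shift [-0.0056 -0.0022  0.0042] turnz 0.26 tiltz [ 1.e-03 -1.e-04 -1.e+00] F [-0.7  0.3 -1.5] w 0.377 g 60.1
```

step_arm(steps=[[-0.002, -0.001, 0, 0, 0, 0.2, 1], [-0.004, -0.0015, 0, 0, 0, 0.2, 1], [-0.005, -0.002, 0, 0, 0, 0.2, 1], [-0.005, -0.002, 0, 0, 0, 0.2, 1], [-0.005, -0.002, 0.001, 0, 0, 0.2, 1], [-0.005, -0.002, 0.002, 0, 0, 0.2, 1], [-0.005, -0.002, 0.003, 0, 0, 0.2, 1], [-0.005, -0.002, 0.004, 0, 0, 0.2, 1], [-0.005, -0.002, 0.0045, 0, 0, 0.2, 1], [-0.005, -0.002, 0.0045, 0, 0, 0.2, 1]])

```text
t: 15.3
tcp_pos: [0.6482, -0.2754, 0.0556]
tool_rot: [0.0, 0.757, 0.654, 0.0]
ft_force: [-1.5, 0.5, 4.5]
grip_width: 0.377
grasp_force: 60.8
```

```bash
python3 -c "
from h import *
go(.6483,-.2759,.0557,-8.4)"
```

```text
t 15.3 tcp [ 0.6482 -0.2754  0.0556] yaw -8.34 shift [-0.0005  0.0002 -0.0001] turnz 0.06 tiltz [ 2.e-04 -1.e-04 -1.e+00] F [-1.5  0.5  4.5] w 0.377 g 60.8
```

Seated. Release, retreat, then over c.

step_arm(steps=[[0, 0, 0, 0, 0, 0, 0.4], [0, 0, 0, 0, 0, 0, 0.2], [0, 0, 0, 0, 0, 0, 0], [0, 0, 0, 0, 0, 0, -0.3], [0, 0, 0, 0, 0, 0, -0.6], [0, 0, 0, 0, 0, 0, -0.8], [0, 0, 0, 0, 0, 0, -0.9], [0, 0, 0, 0, 0, 0, -1], [0, 0, 0, 0, 0, 0, -1], [0, 0, -0.005, 0, 0, 0, -1]])

```text
t: 16.13
tcp_pos: [0.6474, -0.2753, 0.0589]
tool_rot: [-0.001, 0.757, 0.654, -0.0]
ft_force: [-0.2, -0.9, 0.3]
grip_width: 0.998
grasp_force: 0.0
```

step_arm(steps=[[0, 0, -0.015, 0, 0, 0, -1], [0, 0, -0.03, 0, 0, 0, -1], [0, 0, -0.05, 0, 0, 0, -1], [0, 0, -0.075, 0, 0, 0, -1], [0, 0, -0.1, 0, 0, 0, -1], [0, 0, -0.12, 0, 0, 0, -1], [0.01, 0, -0.135, 0, 0, 0, -1], [0.03, 0, -0.135, 0, 0, 1, -1], [0.055, 0, -0.135, 0, 0, 2, -1], [0.08, 0, -0.135, 0, 0, 3, -1]])

```text
t: 16.97
tcp_pos: [0.6598, -0.1962, 0.1959]
tool_rot: [0.001, 0.774, 0.633, 0.0]
ft_force: [0.3, 0.7, 0.1]
grip_width: 0.998
grasp_force: 0.0
```

```bash
python3 -c "
from h import *
go(.6517,-.1085,.18,-12.5)"
```

```text
t 16.97 tcp [ 0.6598 -0.1962  0.1959] yaw -11.49 shift [ 0.0844 -0.0255  0.0159] turnz 1.01 tiltz [ 1.2e-03 -4.0e-04 -1.0e+00] F [0.3 0.7 0.1] w 0.998 g 0.0
```

step_arm(steps=[[0.02, -0.006, 0.003, 0, 0, 0.5, -1], [0.04, -0.012, 0.006, 0, 0, 1, -1], [0.06, -0.018, 0.01, 0, 0, 1, -1], [0.075, -0.0227, 0.014, 0, 0, 1, -1], [0.083, -0.025, 0.016, 0, 0, 1, -1], [0.0844, -0.0255, 0.016, 0, 0, 1, -1], [0.0844, -0.0255, 0.016, 0, 0, 1, -1], [0.0844, -0.0255, 0.016, 0, 0, 1, -1], [0.0844, -0.0255, 0.016, 0, 0, 1, -1], [0.0844, -0.0255, 0.016, 0, 0, 1, -1]])

```text
t: 17.8
tcp_pos: [0.6514, -0.1102, 0.179]
tool_rot: [0.0, 0.78, 0.626, -0.0]
ft_force: [0.2, 0.7, -0.3]
grip_width: 1.001
grasp_force: 0.0
```

```bash
python3 -c "
from h import *
go(.6517,-.1085,.046,-12.5)
cv2.imwrite('pics/g3.png',np.hstack([camera('top')[100:360,130:530],camera('scene')[100:360,120:520]]))"
```

```text
t 17.8 tcp [ 0.6514 -0.1102  0.179 ] yaw -12.47 shift [ 1.80e-03 -1.00e-04  1.33e-01] turnz 0.03 tiltz [ 2.e-04 -4.e-04 -1.e+00] F [ 0.2  0.7 -0.3] w 1.001 g 0.0
```

View pics/g3.png

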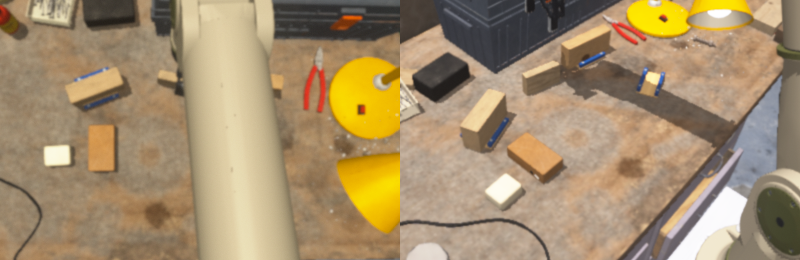

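step_arm(steps=[[0.0008, 0, 0.02, 0, 0, 0, -1], [0.001, 0, 0.045, 0, 0, 0, -1], [0.001, 0, 0.07, 0, 0, 0, -1], [0.001, 0, 0.095, 0, 0, 0, -1], [0.001, 0, 0.113, 0, 0, 0, -1], [0.001, 0, 0.125, 0, 0, 0, -1], [0.001, 0, 0.131, 0, 0, 0, -1], [0.001, 0, 0.133, 0, 0, 0, -1], [0.001, 0, 0.133, 0, 0, 0, -0.6], [0.001, 0, 0.133, 0, 0, 0, -0.2]])

```text
t: 18.73
tcp_pos: [0.6524, -0.1077, 0.0473]
tool_rot: [0.001, 0.779, 0.627, 0.001]
ft_force: [-0.1, -0.6, 0.2]
grip_width: 0.751
grasp_force: 0.0
```

step_arm(steps=[[0, 0, 0, 0, 0, 0, 0], [0, 0, 0, 0, 0, 0, 0.2], [0, 0, 0, 0, 0, 0, 0.4], [0, 0, 0, 0, 0, 0, 0.6], [0, 0, 0, 0, 0, 0, 0.8], [0, 0, 0, 0, 0, 0, 1], [0, 0, 0, 0, 0, 0, 1], [0, 0, 0, 0, 0, 0, 1], [0, 0, 0, 0, 0, 0, 1], [0, 0, 0, 0, 0, 0, 1]])

```text
t: 19.57
tcp_pos: [0.6521, -0.1077, 0.0469]
tool_rot: [0.001, 0.779, 0.627, 0.001]
ft_force: [-0.8, 0.6, 6.1]
grip_width: 0.232
grasp_force: 59.4
```

```bash
python3 -c "
from h import *
go(.6517,-.1085,.18,-12.5)"
```

```text
t 19.57 tcp [ 0.6521 -0.1077  0.0469] yaw -12.35 shift [-0.0009 -0.     -0.1331] turnz 0.15 tiltz [ 1.5e-03 -2.0e-04 -1.0e+00] F [-0.8  0.6  6.1] w 0.232 g 59.4
```

step_arm(steps=[[0, 0, -0.005, 0, 0, 0, 1], [0, 0, -0.015, 0, 0, 0, 1], [0, 0, -0.03, 0, 0, 0, 1], [0, 0, -0.05, 0, 0, 0, 1], [0, 0, -0.07, 0, 0, 0, 1], [0, 0, -0.09, 0, 0, 0, 1], [0, 0, -0.105, 0, 0, 0, 1], [0, 0, -0.115, 0, 0, 0, 1], [0, 0, -0.12, 0, 0, 0, 1], [0, 0, -0.12, 0, 0, 0, 1]])

```text
t: 20.4
tcp_pos: [0.652, -0.1076, 0.1672]
tool_rot: [0.001, 0.779, 0.627, 0.001]
ft_force: [0.6, 0.6, -0.2]
grip_width: 0.232
grasp_force: 58.7
```

```bash
python3 -c "
from h import *
go(.453,-.3107,.16,21.6)"
```

```text
t 20.4 tcp [ 0.652  -0.1076  0.1672] yaw -12.35 shift [-0.241  -0.1509  0.0069] turnz -33.95 tiltz [ 1.7e-03 -2.0e-04 -1.0e+00] F [ 0.6  0.6 -0.2] w 0.232 g 58.7
```

step_arm(steps=[[-0.01, -0.006, 0, 0, 0, -1, 1], [-0.03, -0.019, 0, 0, 0, -4, 1], [-0.06, -0.0375, 0, 0, 0, -8, 1], [-0.09, -0.056, 0, 0, 0, -12.5, 1], [-0.12, -0.075, 0, 0, 0, -17, 1], [-0.15, -0.094, 0, 0, 0, -21.5, 1], [-0.18, -0.113, 0.002, 0, 0, -26, 1], [-0.21, -0.1315, 0.004, 0, 0, -30, 1], [-0.23, -0.144, 0.006, 0, 0, -33, 1], [-0.24, -0.15, 0.007, 0, 0, -34, 1]])

```text
t: 21.23
tcp_pos: [0.4495, -0.3134, 0.1572]
tool_rot: [-0.002, 0.563, 0.827, -0.001]
ft_force: [0.6, -0.2, -0.1]
grip_width: 0.231
grasp_force: 58.8
```

```bash
python3 -c "
from h import *
go(.453,-.3107,.052,21.6)"
```

```text
t 21.23 tcp [ 0.4495 -0.3134  0.1572] yaw 21.51 shift [0.0011 0.0046 0.1052] turnz -0.09 tiltz [-3.5e-03  2.0e-04 -1.0e+00] F [ 0.6 -0.2 -0.1] w 0.231 g 58.8
```

step_arm(steps=[[0.0005, 0.001, 0.01, 0, 0, 0, 1], [0.001, 0.002, 0.025, 0, 0, 0, 1], [0.001, 0.0025, 0.042, 0, 0, 0, 1], [0.001, 0.0025, 0.057, 0, 0, 0, 1], [0.001, 0.0025, 0.068, 0, 0, 0, 1], [0.001, 0.0025, 0.075, 0, 0, 0, 1], [0.001, 0.0025, 0.079, 0, 0, 0, 1], [0.001, 0.0025, 0.08, 0, 0, 0, 1], [0.001, 0.0025, 0.08, 0, 0, 0, 1], [0.001, 0.0025, 0.08, 0, 0, 0, 1]])

```text
t: 22.07
tcp_pos: [0.4562, -0.3083, 0.0796]
tool_rot: [0.001, 0.562, 0.827, 0.0]
ft_force: [0.9, 0.6, -0.3]
grip_width: 0.234
grasp_force: 58.8
```

```bash
python3 -c "
from h import *
go(.453,-.3107,.052,21.6)"
```

```text
t 22.07 tcp [ 0.4562 -0.3083  0.0796] yaw 21.65 shift [-0.0011 -0.0039  0.0276] turnz 0.05 tiltz [ 1.e-03 -5.e-04 -1.e+00] F [ 0.9  0.6 -0.3] w 0.234 g 58.8
```

step_arm(steps=[[-0.0005, -0.002, 0, 0, 0, 0, 1], [-0.001, -0.0035, 0, 0, 0, 0, 1], [-0.001, -0.0037, 0.005, 0, 0, 0, 1], [-0.001, -0.0037, 0.01, 0, 0, 0, 1], [-0.001, -0.0037, 0.015, 0, 0, 0, 1], [-0.001, -0.0037, 0.019, 0, 0, 0, 1], [-0.001, -0.0037, 0.022, 0, 0, 0, 1], [-0.001, -0.0037, 0.024, 0, 0, 0, 1], [-0.001, -0.0037, 0.025, 0, 0, 0, 1], [-0.001, -0.0037, 0.026, 0, 0, 0, 1]])

```text
t: 22.9
tcp_pos: [0.4526, -0.3103, 0.0528]
tool_rot: [-0.0, 0.562, 0.827, 0.0]
ft_force: [0.5, 0.3, -0.1]
grip_width: 0.237
grasp_force: 58.8
```

```bash
python3 -c "
from h import *
go(.453,-.3107,.052,21.6)"
```

```text
t 22.9 tcp [ 0.4526 -0.3103  0.0528] yaw 21.65 shift [-0.0005  0.0002  0.0008] turnz 0.05 tiltz [-0.e+00  2.e-04 -1.e+00] F [ 0.5  0.3 -0.1] w 0.237 g 58.8
```

step_arm(steps=[[0, 0, 0.0005, 0, 0, 0, 1], [0, 0, 0.001, 0, 0, 0, 1], [0, 0, 0.0014, 0, 0, 0, 1], [0, 0, 0.0014, 0, 0, 0, 1], [0, 0, 0.0014, 0, 0, 0, 1], [0, 0, 0.0014, 0, 0, 0, 0.8], [0, 0, 0.0014, 0, 0, 0, 0.6], [0, 0, 0.0014, 0, 0, 0, 0.45], [0, 0, 0.0014, 0, 0, 0, 0.3], [0, 0, 0.0014, 0, 0, 0, 0.1]])

```text
t: 23.73
tcp_pos: [0.4525, -0.3104, 0.0513]
tool_rot: [-0.0, 0.562, 0.827, 0.0]
ft_force: [0.3, 0.0, -0.1]
grip_width: 0.445
grasp_force: 0.0
```

step_arm(steps=[[0, 0, 0, 0, 0, 0, -0.2], [0, 0, 0, 0, 0, 0, -0.5], [0, 0, 0, 0, 0, 0, -0.8], [0, 0, 0, 0, 0, 0, -1], [0, 0, 0, 0, 0, 0, -1], [0, 0, 0, 0, 0, 0, -1], [0, 0, 0, 0, 0, 0, -1], [0, 0, -0.005, 0, 0, 0, -1], [0, 0, -0.015, 0, 0, 0, -1], [0, 0, -0.03, 0, 0, 0, -1]])

```text
t: 24.57
tcp_pos: [0.4519, -0.3099, 0.0815]
tool_rot: [-0.001, 0.562, 0.827, 0.0]
ft_force: [-0.0, 0.4, 0.4]
grip_width: 1.0
grasp_force: 0.0
```

step_arm(steps=[[0, 0, -0.03, 0, 0, 0, -1], [0, 0, -0.06, 0, 0, 0, -1], [0, 0, -0.09, 0, 0, 0, -1], [0, 0, -0.12, 0, 0, 0, -1], [0, 0, -0.15, 0, 0, 0, -1], [0, 0, -0.18, 0, 0, 0, -1], [0, 0, -0.21, 0, 0, 0, -1], [0.03, 0, -0.24, 0, 0, 0, -1], [0.06, 0, -0.26, 0, 0, 0, -1], [0.09, 0, -0.27, 0, 0, 0, -1]])

```text
t: 25.4
tcp_pos: [0.4198, -0.2255, 0.3555]
tool_rot: [0.002, 0.562, 0.827, 0.0]
ft_force: [0.1, 0.7, -0.4]
grip_width: 0.999
grasp_force: 0.0
```

step_arm(steps=[[0.03, 0, 0, 0, 0, 0, -1], [0.06, 0, 0, 0, 0, 0, -1], [0.09, 0, 0, 0, 0, 0, -1], [0.12, 0, 0, 0, 0, 0, -1], [0.15, 0, 0, 0, 0, 0, -1], [0.18, 0, 0, 0, 0, 0, -1], [0.21, 0, 0, 0, 0, 0, -1], [0.24, 0, 0, 0, 0, 0, -1], [0.25, 0, 0, 0, 0, 0, -1], [0.25, 0, 0, 0, 0, 0, -1]])

```text
t: 26.23
tcp_pos: [0.3432, -0.0123, 0.3543]
tool_rot: [-0.002, 0.562, 0.827, -0.002]
ft_force: [0.1, 0.6, 0.1]
grip_width: 0.998
grasp_force: 0.0
```

```bash
python3 -c "
from h import *
go(.453,-.3107,.052,21.6)
cv2.imwrite('pics/g4.png',cv2.resize(np.hstack([camera('top')[120:320,150:450],camera('scene')[100:300,140:440]]),(800,267)))"
```

```text
t 26.23 tcp [ 0.3432 -0.0123  0.3543] yaw 21.58 shift [-0.3183 -0.0062  0.302 ] turnz -0.02 tiltz [-4.9e-03 -6.0e-04 -1.0e+00] F [0.1 0.6 0.1] w 0.998 g 0.0
```

View pics/g4.png

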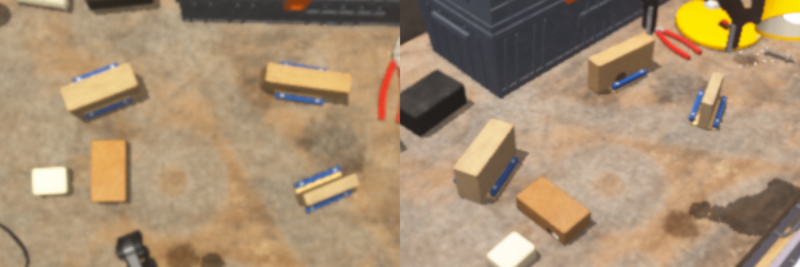

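Run:
```python
from h import *
im=camera("top");S=4
big=cv2.cvtColor(cv2.resize(im,None,fx=S,fy=S,interpolation=cv2.INTER_CUBIC),cv2.COLOR_BGR2HSV)
for nm,X,z,lim in [("a",(.635,.0905),.073,205),("b",(.648,-.278),.073,205),("c",(.4533,-.3115),.065,205)]:
  u=px("top",[[*X,z]])[0]
  for v in (195,205,212):
    m=cv2.inRange(big,(8,60,v),(28,255,255)); m=cv2.morphologyEx(m,cv2.MORPH_OPEN,np.ones((9,9)))
    n,l=cv2.connectedComponents(m); mm=l==l[int((u[1]+.5)*S),int((u[0]+.5)*S)]
    W=toplane("top",(np.argwhere(mm)[:,::-1]+.5)/S-.5,z).astype(np.float32)*1000
    r=cv2.minAreaRect(W); print(nm,v,np.round(r[0],1),np.round(r[1],1),round(r[2],1))
```

```text
a 195 [634.4  90.9] [ 47.  133.2] 21.6
a 205 [634.2  90.5] [ 44.6 130.7] 21.2
a 212 [633.9  90.4] [ 43.3 129.5] 20.7
b 195 [ 671.6 -285.9] [159.5  84.2] 82.3
b 205 [ 647.7 -279.1] [151.3  34.3] 82.5
b 212 [ 647.6 -278.7] [149.5  33. ] 82.3
c 195 [ 453.1 -312.1] [ 21.5 100. ] 19.9
c 205 [ 453.1 -311.8] [19.9 98.4] 20.2
c 212 [ 453.  -311.7] [18.9 97.3] 20.5
```

All within about 1 mm of centre.

```bash
python3 -c "
from workcell import *
print(finish_job())"
```

```text
the job is handed in; nothing more can be done
None
```

All three offcuts are standing on edge on the floors of their matching cradles, centred to about 1 mm, with the cork sanding block and adapter not touched, and the job was handed in at about 26 s.

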